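Secure the cutting board in its stand with the wing nut

ROBOT

A 7-joint arm with a two-finger parallel gripper is mounted at the origin on the work surface. World frame = base frame: x ahead of the robot, y to its left, z up, the work surface at z = 0. Lengths are in m, angles in rad, forces in N, time in s.
With the tool pointing down it reaches from about 0.35 to 0.9 m from the base axis. Payload 7.2 kg.
Tool frame: the origin (TCP) lies at the very end of the fingers, on their centre line; the grasp point (between the pads) lies 19 mm behind it; y points along the fingers, z is the direction in which the jaws open and shut, and the axes are right-handed (so a half turn about y gives the same grasp; the last joint's range is limited). The gripper opens to 88 mm and grips with 3 to 60 N. Pads are 20 mm wide; open, the fingers measure 115 mm over their backs; the gripper's body (75 mm by 178 mm) begins 61 mm behind the grasp point.
Start: joints at [-1.169, 0.411, -0.013, 1.596, 0.006, 1.134, -0.082], TCP at [0.283, 0.557, 0.223] pointing down, gripper open.
Joint ranges: [-2.95, 2.95], [-0.29, 1.99], [-1.47, 1.44], [0.14, 2.54], [-1.03, 4.17], [0.13, 1.85], [-2.86, 2.86]. Speed limits (rad/s): [2.39, 2.39, 3.01, 3.01, 3.14, 3.14, 3.14].

INTERFACE

Orientations are given as a unit quaternion [x, y, z, w].
In Python, from workcell import ctrl, gripper_to, kinematics, imaging gives the robot as it stands. Calls block until the motion is done:
- ctrl.move_to(position, orientation): joint-space move of the TCP to a pose.
- ctrl.movel(position, vel=0.15, frame=None, max_force=None): straight line of the TCP; frame=None keeps the orientation; vel is the mean speed in m/s. With max_force (N) it stops when the force on the tool has changed by that much, and returns True; else False.
- ctrl.movej(angles): joint-space move.
- gripper_to(opening): finger opening in m; the grip force is fixed at half the most; returns when the fingers have stopped.
- ctrl.hold(seconds).
- kinematics.inverse_kinematics(position, orientation): joint angles nearest the present ones, or None.
- imaging.snapshot(name): name is "side" or "top" or "wrist"; returns a dict with "frame" (400x640x3 uint8, red, green, blue), "fx", "fy", "cx", "cy" (pixels), "world_from_camera" (4x4, takes a point from camera to world coordinates); the wrist camera has in their place "tool_from_camera" (4x4, takes a point from camera to tool coordinates, whose origin is the TCP and whose axes are the tool frame's). Camera axes: x right, y up, looking along -z (the intrinsics and any distortion apply to the point x, -y, -z); pixel columns grow to the right and rows downward; lengths in m; the calibration is good to about 2 mm. A picture is of the moment at which its call begins: read the wrist's pose just before it. There is no depth.
A pose or a line that the arm cannot do raises ctrl.MotionError and nothing moves.
- ctrl.hand_in(): hands the job in, once; it reports no verdict.
Readings, each from a call of its own:
- ctrl.current_time_s(): time.
- ctrl.current_qpos(): joint angles.
- ctrl.current_dq(): joint speeds.
- ctrl.current_joint_efforts(): joint torques, N m.
- ctrl.current_tool_pos(): TCP position.
- ctrl.current_tcp_rot(): TCP orientation.
- ctrl.current_wrist_force(): force on the tool from outside, world axes, zero at the start.
- ctrl.current_wrist_torque(): the same for the moment, N m.
- ctrl.current_grip_width(): finger opening in m.
Only numpy, scipy, OpenCV 4.12 (cv2) and the standard library are available. Lean on these libraries where they do the work, as an engineer would, in place of code of your own. Each camera call takes 0.05 s, during which the arm holds its last target. There are 200 camera calls.

TASK

Secure the cutting board in its stand: first push the loose sliding cheek along until it rests against the board, so that the board stands upright between the two cheeks. Then tighten the wing nut by stroking its wings clockwise (seen from above) with a fingertip, again and again, until it is fully home and turns no further. Only push: do not pinch, grip or lift anything, leave the other things on the bench where they are, and finish clear of everything.

Things in the scene. Friction and masses are not known exactly. Their poses are not given: they have to be found in the camera images.
- stand: Low wooden board stand, fixed to the bench, turned up to 0.4 rad. Origin: on the bench under the wing nut's axis; its -y points from the nut to the cutting board. Base plate 10 mm thick, 110 mm wide (x), y = -230 to 70 mm. Fixed upright cheek 110 mm wide, 70 mm tall, face at y = -198.5 mm. A flat slotted tongue 40 mm wide runs from the sliding cheek under the nut, its top 14.5 mm above the bench.
- cheek (a joint): How far the sliding cheek has been pushed along the stand's -y axis towards the board, m. Starts at 0.002 to 0.017; at 0.032 it touches the board (its outer face then 112 mm from the nut's axis). Friction about 1.5 N; stays where it is left. Resting against the board means within 2.5 mm.
- cheek_face (a point): Sliding cheek: upright wooden plate 100 mm wide (x), 12 mm thick (y), top 70.5 mm above the bench, and behind it, towards the wing nut, a wooden block 72 mm wide, 56 mm deep, top 48.5 mm. This point is the centre of the block's outer face, which looks to the nut (+y): push there. 29.5 mm above the bench, 68 mm from the plate's board-side face; axes as the stand's.
- nut (a joint): How far the wing nut has been turned clockwise seen from above, rad. Starts at 1.5 to 4.0; fully home against its stop at 8.0. At value q its wings lie along the stand's x axis turned clockwise by q. Friction about 0.04 N m (2 N at the wings); it stays where it is left and keeps its height as it turns.
- nut_mid (a point): On the wing nut's axis, 33 mm above the bench; turns with it, x along the wings, z up. Steel: two opposite upright rounded wings 7 mm thick, reaching 32 mm from the axis, 21 to 45 mm above the bench; hub up to 9.5 mm in radius, flange 14 mm at its foot; stud end 40 mm above the bench. Only the sliding cheek stands near, never less than 45 mm from the wing tips.
- board_mid (a point): Centre of the loose wooden cutting board, standing on its long edge on the base plate almost against the fixed cheek: 220 mm long (stand's x), 18 mm thick (y), 150 mm tall, its top 160 mm above the bench, about 0.45 kg. It can tip over if knocked.
- lunchbox: Bystander: red plastic lunch box, clip-on lid, 138 x 198 x 67 mm high; origin under its centre.
- glassbox: Bystander: glass food container, grey lid with a small vent flap, 126 x 166 x 71 mm high; origin under its centre.
- bowl: Bystander: white ceramic bowl, 130 mm across, 55 mm high; origin under its centre.
- fork: Bystander: steel fork lying flat, 195 mm long along its x axis, 24 mm wide, 4 mm thick; origin on the bench near its middle.
Things that resemble listed ones, but are neither listed nor needed, are in the scene too. Of the things like the part that bears board_mid, leave any that is blue; of the rest the smaller one is meant.

How it is judged:
By the outcome, as a careful person would: the job done as asked, in the order asked, and still so for the second after the job is handed in, with the robot touching nothing.
It also fails if it takes over 54 s, if anything falls off the work surface, if the arm or the gripper's body presses on something with over 40 N, if the wrist force passes 120 N, or if a joint passes its speed limit or range.

## Working session

There is one attempt and no reset: what is moved stays moved. The work goes in short steps, each a Python script; the robot and the scene stay as the last script left them, time stands still between calls to the robot, and variables do not carry over. Pictures are saved under pics/ and viewed, about 8 in all and at most 12, crops included, and the job is handed in when it is done.

```bash
ls; mkdir -p pics; python3 - <<'E'
from workcell import ctrl, imaging
import cv2, numpy as np, pickle
d={n:imaging.snapshot(n) for n in("top","side")}
pickle.dump(d,open("s0.pkl","wb"))
for n in d:
    cv2.imwrite(f"pics/{n}0.png",d[n]["frame"][:,:,::-1]); print(n,{k:np.round(v,4).tolist() for k,v in d[n].items() if k!="frame"})
print(ctrl.current_time_s(),ctrl.current_tcp_rot(),ctrl.current_tool_pos())
E
```

```text
pics
top {'fx': 452.9944, 'fy': 452.9944, 'cx': 319.3059, 'cy': 204.4145, 'world_from_camera': [[0.0116, 0.9974, -0.0707, 0.3358], [-0.9996, 0.0135, 0.0263, 0.0098], [0.0271, 0.0703, 0.9972, 1.2692], [0.0, 0.0, 0.0, 1.0]]}
side {'fx': 445.8508, 'fy': 445.8508, 'cx': 327.3279, 'cy': 201.0388, 'world_from_camera': [[0.87, 0.3395, -0.3576, -0.0108], [-0.493, 0.5814, -0.6473, -0.8354], [-0.0118, 0.7394, 0.6731, 0.9238], [0.0, 0.0, 0.0, 1.0]]}
0.1 [ 0.68817071 -0.16464881  0.16449471 -0.6872069 ] [0.28279345 0.55688539 0.22192754]
```

View pics/top0.png

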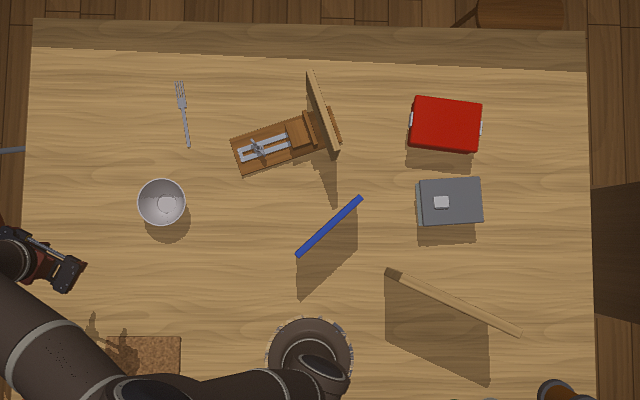

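View pics/side0.png

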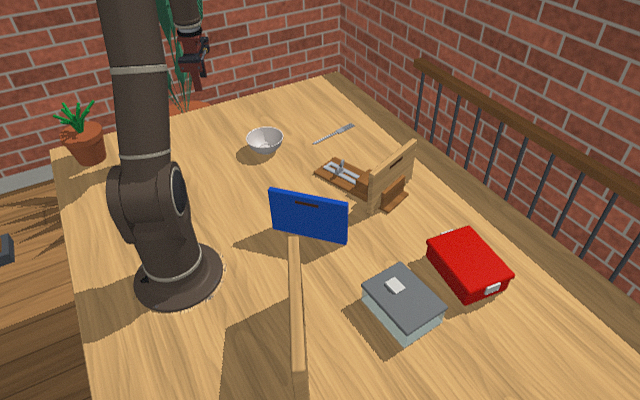

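The top view shows the stand: base-plate corners near (230,139) and (241,177), the nut near (257,148), and the wooden board at (322,112). The blue board and the larger wooden board are decoys. The bowl and fork are well clear of the stand.

```bash
cat > h.py <<'E'
import numpy as np, cv2, pickle
from scipy.spatial.transform import Rotation as R
from workcell import ctrl, gripper_to, kinematics, imaging
def cast(s,uv,z,T=None):
    T=s["world_from_camera"] if T is None else T; T=np.asarray(T)
    d=T[:3,:3]@np.array([(uv[0]-s["cx"])/s["fx"],-(uv[1]-s["cy"])/s["fy"],-1]); o=T[:3,3]
    return o+d*(z-o[2])/d[2]
def project(s,P,T=None):
    T=np.asarray(s["world_from_camera"] if T is None else T); p=T[:3,:3].T@(np.asarray(P)-T[:3,3])
    return np.array([s["cx"]+s["fx"]*p[0]/-p[2], s["cy"]-s["fy"]*p[1]/-p[2]])
def quat(yaw,flip=False):  # tool y down, tool z (jaws) along stand x
    z=np.array([np.cos(yaw),np.sin(yaw),0])*(-1 if flip else 1); y=np.array([0,0,-1.]); 
    return R.from_matrix(np.c_[np.cross(y,z),y,z]).as_quat()
def wrist_T(s,p,q):
    T=np.eye(4);T[:3,:3]=R.from_quat(q).as_matrix();T[:3,3]=p; return T@np.asarray(s["tool_from_camera"])
E
python3 - <<'E'
from h import *
d=pickle.load(open("s0.pkl","rb"))["top"]
a=cast(d,(230,139),.01);b=cast(d,(241,177),.01);n=cast(d,(257,148),.04)
print(a,b,np.linalg.norm(a-b),n)
x=a-b; yaw=np.arctan2(x[1],x[0]); yv=np.array([-np.sin(yaw),np.cos(yaw),0]); print("yaw",yaw,"origin",(a+b)/2-.07*yv)
print(R.from_quat(ctrl.current_tcp_rot()).as_matrix().round(2))
for f in(0,1):
  for z in(.3,.025):
    print(f,z,kinematics.inverse_kinematics([n[0],n[1],z],quat(yaw,f)))
print(imaging.snapshot("wrist")["tool_from_camera"])
E
```

```text
[0.60529846 0.22896946 0.01      ] [0.49862748 0.19575206 0.01      ] 0.11172328979270431 [0.57524197 0.14965022 0.04      ]
yaw 0.30188287920101525 origin [0.57277527 0.14552628 0.01      ]
[[ 0.89 -0.    0.45]
 [-0.45 -0.    0.89]
 [ 0.   -1.   -0.  ]]
0 0.3 [-0.6187468   0.31004789  0.37258061  1.5860561  -0.11664021  1.2674977
  0.0744308 ]
0 0.025 [-0.56599515  0.60917768  0.31567506  1.85686445 -0.27347223  0.71782509
  0.20581343]
1 0.3 [-1.15492665  0.54976515  1.2627271   1.61647963 -0.53270057  1.37229423
 -2.66528311]
1 0.025 [-1.01149026  0.86353897  1.03156851  1.88506138 -0.91943266  0.96179491
 -2.38093078]
[[ 1.07860074e-03 -9.69293503e-01 -2.45904336e-01 -6.61881512e-02]
 [-4.83783875e-04  2.45903945e-01 -9.69294081e-01 -1.62227135e-01]
 [ 9.99999301e-01  1.16444586e-03 -2.03696391e-04  3.76995937e-04]
 [ 0.00000000e+00  0.00000000e+00  0.00000000e+00  1.00000000e+00]]
```

```bash
python3 - <<'E'
from h import *
yaw=.302; O=np.array([.574,.1475,0]); y=np.array([-np.sin(yaw),np.cos(yaw),0])
ctrl.move_to(O-.02*y+[0,0,.18],quat(yaw)); gripper_to(0)
p,q=ctrl.current_tool_pos(),ctrl.current_tcp_rot(); s=imaging.snapshot("wrist"); t=imaging.snapshot("top")
pickle.dump((p,q,s,t),open("w1.pkl","wb")); cv2.imwrite("pics/w1.png",s["frame"][:,:,::-1])
print(p,s["fx"],s["cx"],s["cy"],ctrl.current_time_s(),ctrl.current_grip_width(),ctrl.current_wrist_force())
E
```

```text
[0.57993974 0.12838139 0.18001001] 305.59893812229063 320.9290736765113 202.35826358941577 3.4833 0.00043038049141140225 [-0.10879163  0.08085995  0.25447418]
```

View pics/w1.png

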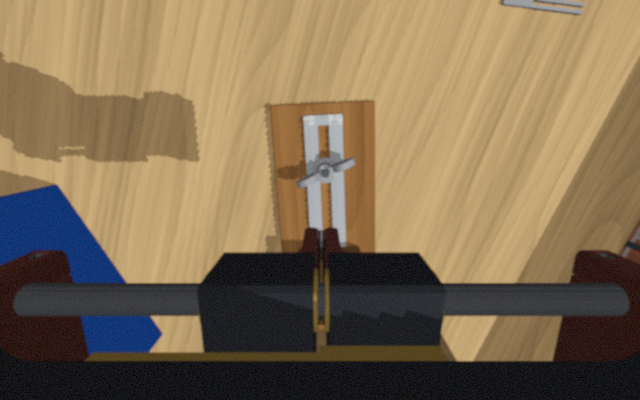

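The wrist view shows the nut's stud at about (325,170), wing tips at (297,186) and (354,160), and plate corners at (270,105) and (374,101). The fingers hide the cheek.

```bash
python3 - <<'E'
from h import *
p,q,s,t=pickle.load(open("w1.pkl","rb")); T=wrist_T(s,p,q)
c=lambda uv,z:cast(s,uv,z,T)
a,b=c((374,101),.01),c((269,105),.01); e,f=c((374,250),.01),c((279,250),.01)
print("width",np.linalg.norm(a-b),np.linalg.norm(e-f))
yr=np.arctan2(*(a-e)[:2]); yl=np.arctan2(*(b-f)[:2]); x=a-b; yaw=np.arctan2(x[1],x[0]); print("yaws",-yr,-yl,yaw)
ym=-(yr+yl)/2; yv=np.array([-np.sin(ym),np.cos(ym),0]); print("origin plate",(a+b)/2-.07*yv)
n=c((325,170),.04); w1,w2=c((297,186),.038),c((354,160),.038); print("nut",n,"wing mid",(w1+w2)/2,"span",np.linalg.norm(w1-w2))
wa=np.arctan2(*(w2-w1)[:2][::-1]); print("wing angle world",wa,"q mod pi",(ym-wa)%np.pi)
n2=cast(t,(257,148),.04); print(n2)
# cheek block/plate edge in top view, enlarged crop
cr=t["frame"][60:190,220:360,::-1]; cv2.imwrite("pics/crop1.png",cv2.resize(cr,None,fx=5,fy=4.6,interpolation=cv2.INTER_CUBIC) if 0 else cv2.resize(cr,None,fx=4.5,fy=4.5,interpolation=cv2.INTER_CUBIC))
E
```

```text
width 0.10887139152416607 0.11090975317571478
yaws 0.3434791522626955 0.3314925610769765 0.3373023685716517
origin plate [0.57808422 0.14743954 0.01      ]
nut [0.57763244 0.15201824 0.04      ] wing mid [0.57888675 0.14880148 0.038     ] span 0.06280088196430617
wing angle world 0.7319783630795227 q mod pi 2.7471001471801064
[0.57524197 0.14965022 0.04      ]
```

View pics/crop1.png

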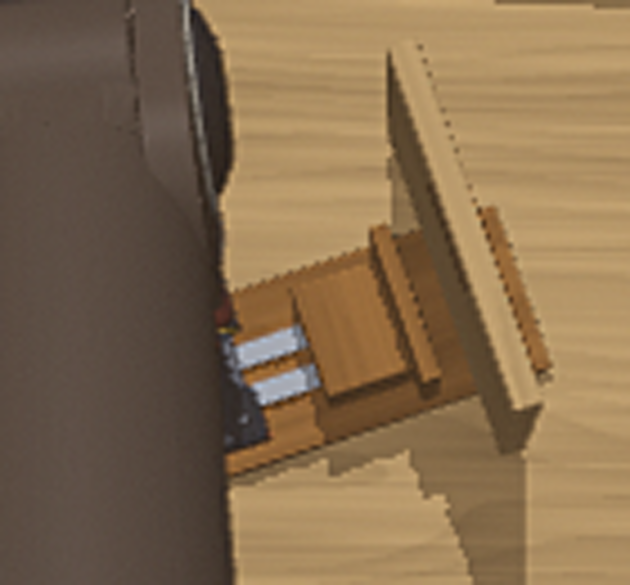

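The crop shows the block's outer top edge from about (297,290) to (330,400), and the board's top edge on the nut side from (390,50) to (512,410).

```bash
python3 - <<'E'
from h import *
p,q,s,t=pickle.load(open("w1.pkl","rb"))
c=lambda u,v,z:cast(t,(220+u/4.5,60+v/4.5),z)
yaw=.335;X=np.array([np.cos(yaw),np.sin(yaw),0]);Y=np.array([-X[1],X[0],0]);O=np.array([.578,.149,0])
L=lambda P:np.round([(P-O)@X,(P-O)@Y],4)
for nm,P in dict(b1=c(297,290,.0485),b2=c(330,400,.0485),p1=c(378,228,.0705),p2=c(437,383,.0705),B1=c(390,50,.16),B2=c(512,410,.16)).items(): print(nm,P,L(P))
for a,b in(((297,290,.0485),(330,400,.0485)),((378,228,.0705),(437,383,.0705)),((390,50,.16),(512,410,.16))):
    d=c(*a)-c(*b); print(np.arctan2(d[1],d[0]),np.linalg.norm(d))
E
```

```text
b1 [0.6399691  0.07114845 0.0485    ] [ 0.0329 -0.0939]
b2 [0.57281128 0.05009231 0.0485    ] [-0.0374 -0.0917]
p1 [0.67300017 0.02233238 0.0705    ] [ 0.0481 -0.1509]
p2 [ 0.57984398 -0.01406765  0.0705    ] [-0.0519 -0.1546]
B1 [0.74876926 0.01612866 0.16      ] [ 0.1176 -0.1816]
B2 [ 0.54728545 -0.05377614  0.16      ] [-0.0957 -0.1814]
0.30382506066120335 0.0703813438667776
0.3724999294161913 0.10001518793870724
0.33395506062511326 0.21326604194317014
```

The measurements agree: yaw 0.335, and the cheek face at y≈-93 mm, which puts the cheek joint at about 13 mm. Next I push the cheek.

```bash
cat >> h.py <<'E'
yaw=.335;X=np.array([np.cos(yaw),np.sin(yaw),0]);Y=np.array([-X[1],X[0],0]);O=np.array([.578,.149,0]);Q=quat(yaw)
W=lambda x,y,z:O+x*X+y*Y+np.array([0,0,z])
def loc(): P=ctrl.current_tool_pos()-O; return np.round([P@X,P@Y,P[2]],4)
E
python3 - <<'E'
from h import *
ctrl.move_to(W(0,-.061,.10),Q); ctrl.movel(W(0,-.061,.025),vel=.1,max_force=8)
print(loc(),ctrl.current_wrist_force().round(2))
ctrl.movel(W(0,-.080,.025),vel=.05,max_force=8); print(loc(),ctrl.current_wrist_force().round(2))
r=ctrl.movel(W(0,-.112,.025),vel=.025,max_force=8)
print(r,loc(),ctrl.current_wrist_force().round(2),ctrl.current_time_s())
E
```

```text
[ 0.0005 -0.0611  0.0256] [-0.11 -0.87  1.14]
[-0.0002 -0.0805  0.025 ] [ 0.35  0.22 -0.02]
True [-1.000e-04 -1.013e-01  2.460e-02] [ 0.52  0.61 -0.18] 6.2417
```

```bash
cat > orbit.py <<'E'
from h import *
def orbit(a,end,r=.028,z=.028,step=np.radians(15),F=12):
    while a>end+1e-6:
        a=max(a-step,end)
        hit=ctrl.movel(W(r*np.cos(a),r*np.sin(a),z),vel=.06,max_force=F)
        P=loc(); f=ctrl.current_wrist_force()
        print(round(a,2),P,round(float(np.arctan2(P[1],P[0])),3),f.round(1),round(ctrl.current_time_s(),2),"HIT" if hit else "")
        if hit: return a
    return a
E
python3 - <<'E'
from orbit import *
ctrl.movel(W(0,-.075,.025),vel=.1); ctrl.movel(W(0,-.075,.09),vel=.15)
pickle.dump(imaging.snapshot("top"),open("t2.pkl","wb"))
a=1.97; c=.028*np.array([np.cos(a),np.sin(a)])
ctrl.movel(W(*c,.09),vel=.15); h=ctrl.movel(W(*c,.028),vel=.08,max_force=6); print(h,loc())
if not h: orbit(a,-5.2)
E
```

```text
False [-0.0105  0.0257  0.0283]
1.71 [-0.003   0.0281  0.0284] 1.677 [0.1 0.8 0.7] 9.3 
1.45 [0.0039 0.0278 0.028 ] 1.431 [ 0.3 -0.2  0.2] 9.57 
1.18 [0.0109 0.0257 0.028 ] 1.17 [-0.4  0.   1.5] 9.85 
0.92 [0.0172 0.022  0.0279] 0.907 [-0.2 -1.  -0.6] 10.12 
0.66 [0.0225 0.0166 0.028 ] 0.636 [-0.6 -0.4  0.5] 10.4 
0.4 [0.026  0.0103 0.028 ] 0.377 [0.5 0.5 1.8] 10.68 
0.14 [0.028  0.003  0.0281] 0.107 [-0.9  0.1  0.5] 10.95 
-0.12 [ 0.0279 -0.0044  0.0281] -0.156 [-0.5 -0.4 -0.5] 11.22 
-0.39 [ 0.0258 -0.0115  0.0281] -0.419 [ 0.3 -0.2 -0. ] 11.5 
-0.65 [ 0.022  -0.0177  0.028 ] -0.678 [-0.8  0.3  0.2] 11.78 
-0.91 [ 0.0168 -0.0228  0.0281] -0.936 [0.3 0.6 0.2] 12.05 
-1.17 [ 0.0105 -0.0262  0.0281] -1.19 [ 0.6 -0.6 -0.5] 12.32 
-1.43 [ 0.0033 -0.0281  0.0281] -1.454 [ 1.5 -1.2 -0.2] 12.6 
-1.7 [-0.0043 -0.028   0.0279] -1.723 [-0.3 -1.  -0.2] 12.88 
-1.96 [-0.0114 -0.0258  0.0279] -1.987 [-0.3 -0.8  0.3] 13.15 
-2.22 [-0.0175 -0.0219  0.0279] -2.245 [-0.8  0.4 -0.2] 13.43 
-2.48 [-0.0226 -0.0166  0.0279] -2.508 [-0.1  0.2  0.1] 13.7 
-2.74 [-0.0261 -0.0104  0.028 ] -2.762 [-0.2 -0.1  0.3] 13.97 
-3.0 [-0.0281 -0.0031  0.0279] -3.032 [ 0.2  0.1 -0. ] 14.25 
-3.27 [-0.0279  0.0044  0.0279] 2.985 [-1.7 -0.4 -0.3] 14.53 
-3.53 [-0.0258  0.0114  0.0279] 2.726 [ 0.2  0.4 -0.6] 14.8 
-3.79 [-0.022   0.0176  0.028 ] 2.467 [-0.5 -0.5 -0.6] 15.07 
-4.05 [-0.0167  0.0226  0.028 ] 2.207 [-0.3 -0.9 -0.9] 15.35 
-4.31 [-0.0107  0.0261  0.0279] 1.96 [-0.9  0.1 -0.6] 15.62 
-4.57 [-0.0106  0.0271  0.0266] 1.944 [-1.9  1.1  1. ] 15.83 HIT
```

It hit the stop at a tip angle of -4.34, and I expected about -4.3. I back off and look.

```bash
python3 - <<'E'
from orbit import *
ctrl.movel(W(-.022,.032,.028),vel=.08); ctrl.movel(W(-.022,.032,.10),vel=.15)
ctrl.move_to(W(0,-.02,.18),Q)
p,q=ctrl.current_tool_pos(),ctrl.current_tcp_rot(); s=imaging.snapshot("wrist"); t=imaging.snapshot("top")
pickle.dump((p,q,s,t),open("w3.pkl","wb"))
a=cv2.resize(s["frame"][90:260,240:410,::-1],(400,400),interpolation=cv2.INTER_CUBIC)
b=cv2.resize(t["frame"][60:160,260:360,::-1],(400,400),interpolation=cv2.INTER_CUBIC)
cv2.imwrite("pics/w3.png",np.hstack([a,b])); print(ctrl.current_time_s())
E
```

```text
17.35
```

View pics/w3.png

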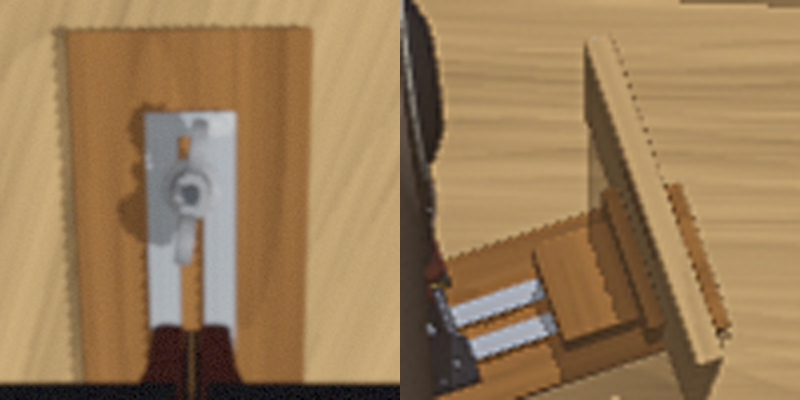

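The wings now run along the stand's y axis, from crop (200,125) to (184,258), and the cheek looks flush with the upright board. I compute the numbers and make one confirming stroke, pressing a bit harder.

```bash
python3 - <<'E'
from orbit import *
def wing(p,q,s,u1,u2):
    T=wrist_T(s,p,q); c=lambda u:cast(s,(240+u[0]*.425,90+u[1]*.425),.038,T)
    d=c(u1)-c(u2); print("q",3*np.pi-(np.arctan2(d[1],d[0])-yaw),"span",np.linalg.norm(d))
p,q,s,t=pickle.load(open("w3.pkl","rb")); wing(p,q,s,(200,122),(184,262))
for u in((135,248),(168,345)):
    P=cast(t,(260+u[0]*.25,60+u[1]*.25),.0485)-O; print("face",P@X,P@Y)
a=1.97+.30; c=.028*np.array([np.cos(a),np.sin(a)])
ctrl.movel(W(*c,.10),vel=.2); h=ctrl.movel(W(*c,.028),vel=.08,max_force=6); print(h,loc())
if not h: orbit(a,1.2,F=20)
ctrl.movel(W(-.022,.032,.028),vel=.08); ctrl.movel(W(-.022,.032,.10),vel=.15)
ctrl.move_to(W(0,-.02,.18),Q)
p,q=ctrl.current_tool_pos(),ctrl.current_tcp_rot(); s2=imaging.snapshot("wrist")
a=[cv2.resize(f["frame"][90:260,240:410,::-1],(400,400),interpolation=cv2.INTER_CUBIC) for f in(s,s2)]
ctrl.move_to(W(0,.10,.30),Q); sd=imaging.snapshot("side")["frame"][120:230,250:430,::-1]
b=cv2.resize(sd,(400,244),interpolation=cv2.INTER_CUBIC); b=cv2.copyMakeBorder(b,0,156,0,0,cv2.BORDER_CONSTANT)
cv2.imwrite("pics/w4.png",np.hstack([a[1],b])); print(ctrl.current_time_s(),loc())
E
```

```text
q 7.968841439045454 span 0.06026161367739066
face 0.032786688944378764 -0.1161164833673629
face -0.03789152944117343 -0.1163846613250666
False [-0.0176  0.0214  0.0284]
2.01 [-0.0112  0.0258  0.0283] 1.98 [ 1.  -0.2  0.1] 19.28 
1.75 [-0.0106  0.0268  0.0269] 1.947 [-2.4 -0.4  1.3] 19.49 HIT
21.725 [-0.0009  0.0984  0.298 ]
```

View pics/w4.png

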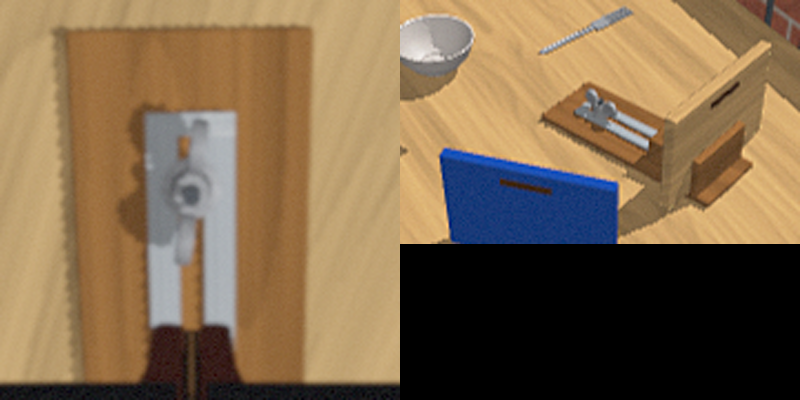

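```bash
python3 - <<'E'
from workcell import ctrl
print(ctrl.current_wrist_force().round(1)); ctrl.hand_in(); print(ctrl.current_time_s())
E
```

```text
[-0.2  0.2  0.1]
the job is handed in; nothing more can be done
the job is handed in; nothing more can be done
```

The cutting board is secured, and I handed the job in at about 22 s of robot time. I pushed the sliding cheek against the board first. Then I drove the wing nut clockwise with the closed fingertips, in one continuous sweep around its axis, until it stopped.

- **Cheek:** the push stopped on the 8 N contact limit within about 1 mm of where the cheek should touch the board. The last top picture put the cheek's face about 4 mm further along (-116 mm against the nominal -112 mm). I put that down to the edge reading and calibration and did not measure it again. In the pictures the cheek is against the board and the board is upright.
- **Nut:** I measured it at about 2.75 rad at the start and 7.97 rad at the end, against a stop at 8.0. A second, harder stroke (20 N limit) met the stop at the same place, and the nut looked unmoved.
- **Surroundings:** the bowl, fork and blue board appear undisturbed in the last side picture. I did not check the lunch box and glass container again, but nothing went near them. The arm finished raised and clear, with wrist force at about 0 N.

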